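# Click a food box lid shut all round

### The job

One of the two food boxes has its lid only resting on: all four sections of the rim still stand up. Press that lid shut with the fingertips, one section at a time: start with the short side that has the pull tab and go round clockwise as seen from above, until every section has clicked down flush with the corners. Leave the box standing where it is, do not lift it, and leave the box that is already shut and everything else alone.

Things in the scene. Friction and masses are not known exactly. Their poses are not given: they have to be found in the camera images.
- box: the food box to shut: loose, 0.7 to 1.2 kg, clear walls. Lid 180 (box x) by 120 mm (box y). Origin at the centre of its underside, z up, pull tab at its +x end. The fixed lid corners (20 x 20 mm) are 80 mm above the table, the sunk middle panel 73 mm. Between the corners run four rim sections 20 mm wide, tops at 88 mm (8 mm proud) when open, at 80 mm, flush with the corners, when shut.
- rim1_top (a point): top centre of rim section 1: the short side with the pull tab (the tab is 34 mm wide and sticks out 18 mm), section 78 mm long, centre at box (80, 0) mm; moves down with the section
- rim1 (a joint): how far rim section 1 has gone down, m: 0 open (8 mm proud), 0.008 clicked shut. It starts to give at about 10 N, tips over and snaps shut by itself past 5 mm, then stays; let go earlier, it springs back up. It stays level, wherever along it is pressed
- rim2_top (a point): top centre of rim section 2: the long side next clockwise seen from above, section 138 mm long, centre at box (0, -50) mm; moves down with the section
- rim2 (a joint): how far rim section 2 has gone down, m: 0 open (8 mm proud), 0.008 clicked shut. It starts to give at about 10 N, tips over and snaps shut by itself past 5 mm, then stays; let go earlier, it springs back up. It stays level, wherever along it is pressed
- rim3_top (a point): top centre of rim section 3: the short side opposite the tab, section 78 mm long, centre at box (-80, 0) mm; moves down with the section
- rim3 (a joint): how far rim section 3 has gone down, m: 0 open (8 mm proud), 0.008 clicked shut. It starts to give at about 10 N, tips over and snaps shut by itself past 5 mm, then stays; let go earlier, it springs back up. It stays level, wherever along it is pressed
- rim4_top (a point): top centre of rim section 4: the last long side, section 138 mm long, centre at box (0, 50) mm; moves down with the section
- rim4 (a joint): how far rim section 4 has gone down, m: 0 open (8 mm proud), 0.008 clicked shut. It starts to give at about 10 N, tips over and snaps shut by itself past 5 mm, then stays; let go earlier, it springs back up. It stays level, wherever along it is pressed
- shut_box: a second food box of the same kind and size, loose, its lid already clicked shut all round (every section flush at 80 mm); origin at the centre of its underside; it is to be left alone
- spice_jar: round amber glass jar with a steel cap, 40 mm across and 85 mm tall, between the two boxes; loose, to be left alone; origin at the centre of its underside
- mug: white mug, 80 mm across and 90 mm tall, near the robot; loose, to be left alone; origin at the centre of its underside
- spoon: serving spoon with a wooden handle and a steel bowl, lying flat beyond the boxes; origin under its middle; loose, to be left alone
- tin: food tin, 74 mm across and 100 mm tall, at the right; loose, to be left alone; origin at the centre of its underside
- bowl: blue bowl, 130 mm across and 55 mm tall, at the left; loose, to be left alone; origin at the centre of its underside
- jam_jar: jam jar, 68 mm across and 90 mm tall, at the far right; loose, to be left alone; origin at the centre of its underside

How it is judged:
On the way, in this order (a step that is already met when the one before it is completed fails the run):
1. section 1 (the short side with the pull tab) is clicked shut, the later ones still open (value of joint rim1 above 0.007 m and value of joint each of rim2, rim3, rim4 below 0.004 m), for 0.1 s.
2. section 2 (the long side next to it clockwise) is clicked shut, the later ones still open (value of joint rim2 above 0.007 m and value of joint each of rim3, rim4 below 0.004 m), for 0.1 s.
3. section 3 (the short side opposite the tab) is clicked shut, the later ones still open (value of joint rim3 above 0.007 m and value of joint rim4 below 0.004 m), for 0.1 s.
4. section 4 (the remaining long side) is clicked shut, the later ones still open (value of joint rim4 above 0.007 m), for 0.1 s.
At the end, for the whole second after the job is handed in: All four rim sections are clicked shut (each down by more than 7 of its 8 mm), and the box stands upright and at rest on the table within 40 mm of where it started (value of joint each of rim1, rim2, rim3, rim4 above 0.007 m and height (world z) of box below 0.006 m and angle between box's own z axis and vertical below 0.05 rad and distance of box from where it was at the start of the episode below 0.04 m and linear speed of box below 0.02 m/s); the robot touches nothing.
It fails at once if the food box is lifted off the table or tipped (height (world z) of box above 0.012 m or angle between box's own z axis and vertical above 0.2 rad).
It fails at once if the food box is carried or shoved more than 40 mm from its place (distance of box from where it was at the start of the episode above 0.04 m).
It fails at once if the box that is already shut is pressed (over 4 N) or moved more than 15 mm (contact force between the fingers and shut_box above 4 N or distance of shut_box from where it was at the start of the episode above 0.015 m).
It fails at once if another thing on the table is moved more than 30 mm or knocked over (distance of any of spice_jar, mug, spoon, tin, bowl, jam_jar from where it was at the start of the episode above 0.03 m or angle between any of spice_jar, mug, tin, bowl, jam_jar's own z axis and vertical above 0.5 rad).
It also fails if it takes over 48 s, if anything falls off the work surface, if the arm or the gripper's body presses on something with over 40 N, if the wrist force passes 120 N, or if a joint passes its speed limit or range.

### The arm

A 6-joint arm with a two-finger parallel gripper is mounted at the origin on the work surface. World frame = base frame: x ahead of the robot, y to its left, z up, the work surface at z = 0. Lengths are in m, angles in rad, forces in N, time in s.
With the tool pointing down it reaches from about 0.35 to 0.975 m from the base axis. Payload 7.1 kg.
Tool frame: the origin (TCP) lies at the very end of the fingers, on their centre line; the grasp point (between the pads) lies 19 mm behind it; z points along the fingers, y is the line along which they close (so a half turn about z gives the same grasp; the last joint's range is limited). The gripper opens to 88 mm and grips with 3 to 60 N. Pads are 20 mm wide; open, the fingers measure 115 mm over their backs; the gripper's body (75 mm by 178 mm) begins 61 mm behind the grasp point.
Start: joints at [-1.273, 0.423, 1.63, -0, 1.089, -0.019], TCP at [0.195, -0.594, 0.223] pointing down, gripper open.
Joint ranges: [-3, 3], [-0.9, 2.11], [0.09, 2.58], [-1.31, 4.45], [0.11, 2.69], [-2.54, 2.54]. Speed limits (rad/s): [2.39, 2.39, 3.01, 3.14, 3.14, 3.14].

### API

Orientations are given as a unit quaternion [x, y, z, w].
In Python, from rig import env gives the robot as it stands. The module is installed in compiled form; this text tells all that it offers.
- The arm moves only by the tool apply_moves, never from a script. Its argument "series" is a list of rows, each a list of 5 numbers: the closure, from 0 (fully open) to 1 (shut), then the shift along the tool's x, y, z in cm, then the turn about the tool's z in degrees. In form: [[fingers, tx, ty, tz, twist], ...]. A call has 1 to 20 rows; each row shifts and turns the commanded pose from where the row before left it, along the tool's axes as they then stand; what a row does not reach is not made up. A row lasts 1/10 s, in which the tool goes at most 50 mm and 8.59 degrees, less where a joint would pass 70% of its speed; a pose out of reach is approached as far as the arm can. A call is refused whole if a number of a shift passes 5 or a number of a turn 8.59, either way. A call with a gripper value outside its range is refused whole. The fingers move at their own pace and stop on an object; the grip force is fixed at half the most. Time passes only in rows, so rows that do not move let the fingers close. It gives the time, the measured TCP pose, the force, the opening and the grip force at its end, in the units of the state.
- env.get_state(): the state, without advancing time (a new reading comes with each control period).
- env.read_camera(name): name is "scene" or "top" or "wrist"; returns the picture (384x512x3 uint8, red, green, blue); there is no depth.
- env.calibration(name): a dict with "camera_matrix" (3x3 intrinsics, pixels), "world_from_camera" (4x4, takes a point from camera to world coordinates). Camera axes: x right, y up, looking along -z (the intrinsics and any distortion apply to the point x, -y, -z); pixel columns grow to the right and rows downward; lengths in m; the calibration is good to about 2 mm. A picture is of the moment at which its call begins: read the wrist's pose just before it. calibration takes no time and is no camera call; for the wrist camera it gives the pose at the moment of the call.
- env.close_job(): hands the job in; it is judged then, once.
Trained networks look in the newest picture that a camera, given by its name, has taken for a name from the list of things; names that differ only in an ending like _2 or _b are one class to them, and where a whole thing is asked for, a point or a joint stands for the part that bears it (a point fixed in the world has none). Each returns a list of dicts, best first, with "confidence" (0 to 1); they miss things now and then, are a little off and sometimes report something else, mostly with a low value. They report only what shows in the picture. A call takes as long as a camera call.
- env.look_for(thing, camera): "point" ([x, y, z] in m, in the coordinates of the camera as it stood for that picture, good to about 4 mm: the middle of the surface that is visible of it).
The state is a dict: "clock": time; "q": joint angles; "qvel": joint speeds; "joint_efforts": joint torques, N m; "ee_pos": TCP position; "tcp_rot": TCP orientation; "contact_force": force on the tool from outside, world axes, zero at the start; "ft_torque": the same for the moment, N m; "opening": opening from 0.0 (shut) to 1.0 (fully open); "grasp_force": force on a finger pad.
Only numpy, scipy, OpenCV 4.12 (cv2) and the standard library are available. Lean on these libraries where they do the work, as an engineer would, in place of code of your own. Each camera call takes 0.05 s, during which the arm holds its last target. There are 200 camera calls.

## Working session

There is one attempt and no reset: what is moved stays moved. The work goes in short steps, Python scripts to look and compute and a tool call to move; the robot and the scene stay as the last step left them, time stands still between calls to the robot, and variables do not carry over. Pictures are saved under pics/ and viewed, at most 10 in all, crops included, and the job is handed in when it is done.

Besides the shell and the picture viewer there is one more tool, called after "Call:" as name(argument=value, ...) on one line, values as JSON. apply_moves: Moves the arm, as the interface text tells. Its arguments: {"type":"object","properties":{"series":{"type":"array","items":{"type":"array","items":{"type":"number"}}}},"required":["series"]}

```bash
mkdir -p pics; cat > h.py <<'E'
from rig import env
import numpy as np, cv2
def w(cam,p):
    T=np.array(env.calibration(cam)["world_from_camera"]); return (T@np.r_[p,1])[:3]
def save(cam,n):
    im=env.read_camera(cam); cv2.imwrite(f"pics/{n}.png",im[:,:,::-1]); return im
def pix2w(cam,u,v,z):
    c=env.calibration(cam);K=np.array(c["camera_matrix"]);T=np.array(c["world_from_camera"])
    d=np.linalg.inv(K)@[u,v,1];d=T[:3,:3]@[d[0],-d[1],-d[2]];o=T[:3,3];return o+d*(z-o[2])/d[2]
E
python3 - <<'E'
from h import *
np.set_printoptions(precision=4,suppress=True)
s=env.get_state();print(s)
for c in("top","scene"):
    save(c,c+"0"); print(env.calibration(c))
    for t in("box","rim1_top","rim2_top","rim3_top","rim4_top","shut_box","spice_jar","mug","tin"):
        print(c,t,[(round(d["confidence"],2),w(c,d["point"])) for d in env.look_for(t,c)[:3]])
E
```

```text
{'clock': 0.0, 'q': array([-1.273 ,  0.4238,  1.6307,  0.    ,  1.0886, -0.019 ]), 'qvel': array([ 0.0008, -0.0004, -0.0003, -0.0005, -0.0024, -0.0001]), 'joint_efforts': array([  0.0026, -54.4627, -27.366 ,   0.0646,   0.0227,  -0.0001]), 'ee_pos': array([ 0.1946, -0.5934,  0.2219]), 'tcp_rot': array([ 0.9875,  0.1577, -0.0001, -0.0008]), 'contact_force': array([-0.7902,  0.8864,  0.7045]), 'ft_torque': array([ 0.0186, -0.032 ,  0.0126]), 'grasp_force': 0.0, 'opening': 0.9965168424956063}
{'camera_matrix': array([[450.4281,   0.    , 254.5452],
       [  0.    , 450.4281, 187.5826],
       [  0.    ,   0.    ,   1.    ]]), 'world_from_camera': array([[ 0.0274,  0.9956, -0.0893,  0.4388],
       [-0.9996,  0.0282,  0.0079,  0.0098],
       [ 0.0104,  0.089 ,  0.996 ,  1.497 ],
       [ 0.    ,  0.    ,  0.    ,  1.    ]])}
top box [(0.92, array([0.499 , 0.2   , 0.0725])), (0.35, array([ 0.5005, -0.4232,  0.1017]))]
top rim1_top [(0.52, array([0.4186, 0.209 , 0.0858])), (0.49, array([ 0.6969, -0.4181,  0.0914])), (0.44, array([0.4967, 0.1992, 0.0692]))]
top rim2_top [(0.56, array([0.5
[... 670 characters left out ...]
0.5589,  0.6943],
       [ 0.    ,  0.    ,  0.    ,  1.    ]])}
scene box [(0.6, array([0.5161, 0.1578, 0.0742]))]
scene rim1_top [(0.23, array([ 0.5637, -0.2251,  0.0761]))]
scene rim2_top [(0.48, array([0.5097, 0.2428, 0.0844]))]
scene rim3_top [(0.69, array([0.5828, 0.1936, 0.0902])), (0.66, array([0.4177, 0.196 , 0.0883]))]
scene rim4_top [(0.68, array([0.5053, 0.1401, 0.0902]))]
scene shut_box [(0.87, array([ 0.5658, -0.2221,  0.0771]))]
scene spice_jar [(0.81, array([ 0.5311, -0.0219,  0.0543])), (0.18, array([0.5086, 0.2471, 0.0869]))]
scene mug [(0.76, array([ 0.4117, -0.0363,  0.0606]))]
scene tin [(0.71, array([ 0.5211, -0.4497,  0.0799])), (0.33, array([0.5094, 0.2438, 0.0884]))]
```

```bash
python3 - <<'E'
import cv2
a=cv2.imread("pics/top0.png");cv2.imwrite("pics/top0c.png",cv2.resize(a[90:290,100:400],None,fx=2.6,fy=2.6,interpolation=2))
E
```

```text
(no output)
```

View pics/top0c.png

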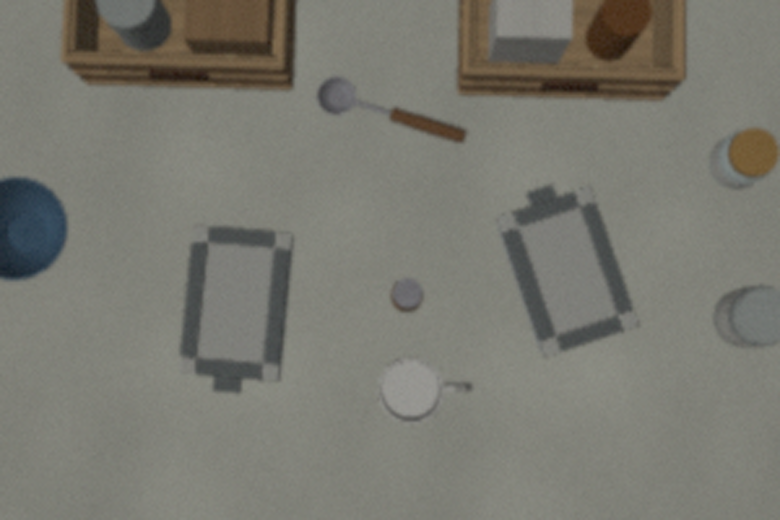

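View pics/scene0.png

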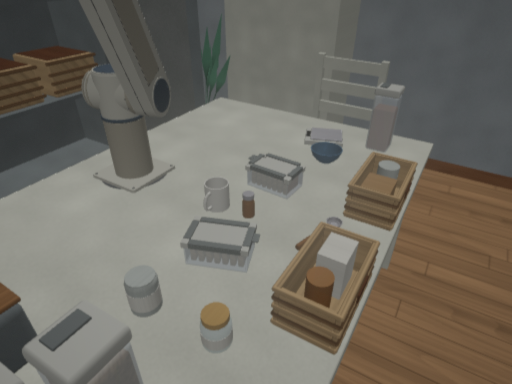

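The scene picture shows the far box (around 275,172), which is the left box in the top view (crop 235,305), with rim sections standing above its corners. The network puts those rims at about 86 mm. Its tab is at crop (228,383), facing the robot. The right box (crop 568,270) looks flush. I'll move over the left box and confirm from close by.

Call:
apply_moves(series=[[1,2.7,-3.3,0,0],[1,2.7,-3.3,0,0],[1,2.7,-3.3,0,0],[1,2.7,-3.3,0,0],[1,2.7,-3.3,0,0],[1,2.7,-3.3,0,0],[1,2.7,-3.3,0,0],[1,2.7,-3.3,0,0],[1,2.7,-3.3,0,0],[1,2.7,-3.3,0,0],[1,2.7,-3.3,0,0],[1,2.7,-3.3,0,0],[1,2.7,-3.3,0,0],[1,2.7,-3.3,0,0],[1,2.7,-3.3,0,0],[1,2.7,-3.3,0,0],[1,2.7,-3.3,0,0],[1,2.7,-3.3,0,0],[1,2.7,-3.3,0,0],[1,2.7,-3.3,0,0]])

```text
clock: 3.0
ee_pos: [0.5027, 0.2034, 0.2229]
tcp_rot: [0.987, 0.158, 0.0, -0.0]
contact_force: [0.4, -0.9, 0.2]
opening: 0.004
grasp_force: 0.0
```

```bash
python3 - <<'E'
from h import *
np.set_printoptions(precision=4,suppress=True)
s=env.get_state();print(s["clock"],s["ee_pos"],s["tcp_rot"],s["q"])
save("wrist","w1")
for t in("box","rim1_top","rim2_top","rim3_top","rim4_top"):
    print(t,[(round(d["confidence"],2),w("wrist",d["point"])) for d in env.look_for(t,"wrist")[:3]])
E
```

```text
3.0 [0.5027 0.2034 0.2229] [ 0.9875  0.1579  0.0002 -0.    ] [ 0.3626  0.3019  1.8136 -0.0001  1.0256  1.6163]
box [(0.88, array([0.5264, 0.2088, 0.0704])), (0.22, array([0.511 , 0.151 , 0.0884]))]
rim1_top [(0.59, array([0.4303, 0.2317, 0.0851]))]
rim2_top [(0.96, array([0.5085, 0.2457, 0.0871])), (0.64, array([0.5216, 0.2037, 0.0744])), (0.45, array([0.5735, 0.4918, 0.0127]))]
rim3_top [(0.71, array([0.5804, 0.1948, 0.0854]))]
rim4_top [(0.66, array([0.5064, 0.1478, 0.087 ]))]
```

View pics/w1.png

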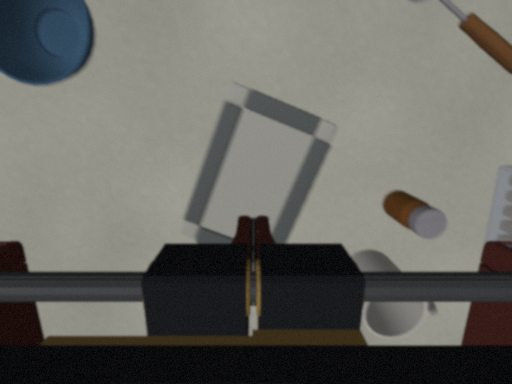

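The wrist view confirms it: the rims at (300,110) and (215,165) stand clear of the corners, so this is the open box. Centre is about (0.503, 0.1995), with the tab pointing to world -x. Going over section 1.

Call:
apply_moves(series=[[1,-2.5,-0.9,0,0],[1,-2.5,-0.9,0,0],[1,-2.5,-0.8,0,0],[1,0,0,4,0],[1,0,0,4,0],[1,0,0,3.5,0],[1,0,0,1,0],[1,0,0,0,0],[1,0,0,0,0]])

```text
clock: 4.2
ee_pos: [0.4237, 0.2027, 0.0988]
tcp_rot: [0.988, 0.157, 0.001, -0.0]
contact_force: [0.3, -0.7, -0.1]
opening: 0.007
grasp_force: 0.0
```

Call:
apply_moves(series=[[1,0,0,0.4,0],[1,0,0,0.3,0],[1,0,0,0.3,0],[1,0,0,0.3,0],[1,0,0,0.3,0],[1,0,0,0,0]])

```text
clock: 4.8
ee_pos: [0.4226, 0.2028, 0.0814]
tcp_rot: [0.987, 0.158, -0.0, 0.0]
contact_force: [-0.0, -0.5, 0.2]
opening: 0.002
grasp_force: 0.0
```

```bash
python3 - <<'E'
from h import *
np.set_printoptions(precision=4,suppress=True)
save("scene","s2");a=cv2.imread("pics/s2.png");cv2.imwrite("pics/s2c.png",cv2.resize(a[110:220,190:360],None,fx=4,fy=4,interpolation=2))
E
```

```text
(no output)
```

View pics/s2c.png

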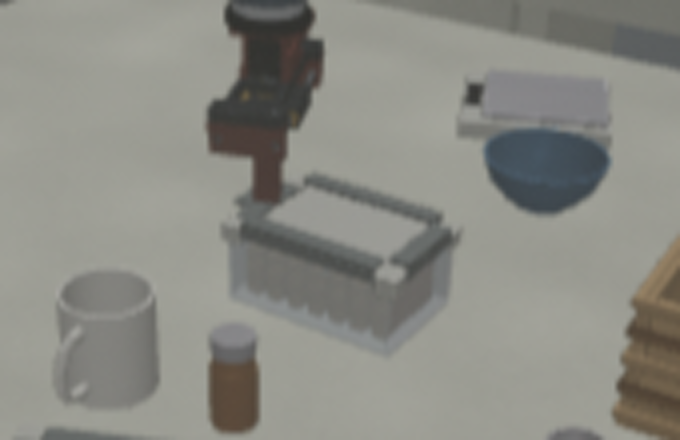

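The fingertip is on the tab-side section (crop 265,205), which now looks level with the corners, while the other three still stand proud. The force is zero at 81.4 mm, as expected after a snap. A small probe down should meet the shut rim at 80 mm.

Call:
apply_moves(series=[[1,0,0,0.2,0],[1,0,0,0,0]])

```text
clock: 5.05
ee_pos: [0.423, 0.2029, 0.0802]
tcp_rot: [0.987, 0.158, 0.0, -0.0]
contact_force: [-1.8, -1.2, 8.8]
opening: 0.004
grasp_force: 4.6
```

Contact at 80.2 mm, so section 1 is shut. On to section 2.

Call:
apply_moves(series=[[1,0,0,-3,0],[1,3.1,-0.6,0,0],[1,3.1,-0.6,0,0],[1,3.1,-0.6,0,0],[1,0,0,0,0],[1,0,0,1.2,0],[1,0,0,0.4,0],[1,0,0,0.3,0],[1,0,0,0.3,0],[1,0,0,0.3,0],[1,0,0,0.3,0],[1,0,0,0.2,0],[1,0,0,0,0],[1,0,0,0,0]])

```text
clock: 6.45
ee_pos: [0.5055, 0.2488, 0.0803]
tcp_rot: [0.987, 0.158, -0.0, 0.0]
contact_force: [-3.2, -1.7, 7.8]
opening: 0.005
grasp_force: 4.0
```

```bash
python3 - <<'E'
from h import *
np.set_printoptions(precision=4,suppress=True)
save("scene","s3");a=cv2.imread("pics/s3.png");cv2.imwrite("pics/s3c.png",cv2.resize(a[110:220,190:360],None,fx=4,fy=4,interpolation=2))
for t in("rim3_top","rim4_top","box"):
    print(t,[(round(d["confidence"],2),w("scene",d["point"])) for d in env.look_for(t,"scene")[:3]])
E
```

```text
rim3_top [(0.62, array([0.5848, 0.1914, 0.0895]))]
rim4_top [(0.61, array([0.5003, 0.1419, 0.0902]))]
box [(0.56, array([0.5188, 0.1525, 0.0732]))]
```

View pics/s3c.png

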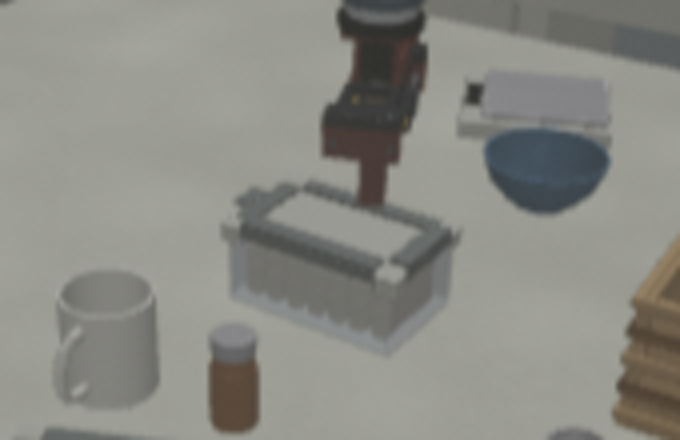

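Section 2 is down: contact at 80.3 mm, with the finger on the far long side at crop (370,205), and the box hasn't moved. Next, section 3.

Call:
apply_moves(series=[[1,0,0,-3,0],[1,1.9,2.5,0,0],[1,1.9,2.5,0,0],[1,1.9,2.5,0,0],[1,0,0,0,0],[1,0,0,1.2,0],[1,0,0,0.4,0],[1,0,0,0.3,0],[1,0,0,0.3,0],[1,0,0,0.3,0],[1,0,0,0.3,0],[1,0,0,0.2,0],[1,0,0,0,0],[1,0,0,0,0]])

```text
clock: 8.05
ee_pos: [0.5829, 0.1958, 0.0803]
tcp_rot: [0.987, 0.158, -0.0, -0.0]
contact_force: [-3.0, -0.5, 7.9]
opening: 0.003
grasp_force: 3.7
```

```bash
python3 - <<'E'
from h import *
np.set_printoptions(precision=4,suppress=True)
save("scene","s4");a=cv2.imread("pics/s4.png");cv2.imwrite("pics/s4c.png",cv2.resize(a[110:220,190:360],None,fx=4,fy=4,interpolation=2))
for t in("rim4_top","box"):
    print(t,[(round(d["confidence"],2),w("scene",d["point"])) for d in env.look_for(t,"scene")[:3]])
E
```

```text
rim4_top [(0.83, array([0.5033, 0.1408, 0.0884]))]
box [(0.69, array([0.5128, 0.1523, 0.0731]))]
```

View pics/s4c.png

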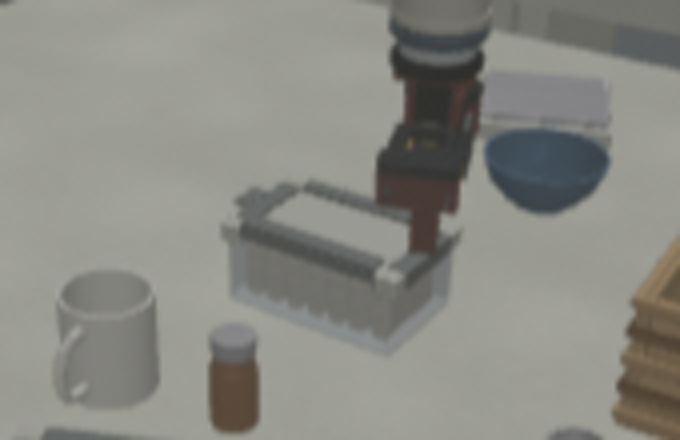

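Section 3 is pressed home: contact at 80.3 mm, finger at crop (425,245). Section 4 is still proud. Last one.

Call:
apply_moves(series=[[1,0,0,-3,0],[1,-3.1,0.7,0,0],[1,-3,0.6,0,0],[1,-3,0.6,0,0],[1,0,0,0,0],[1,0,0,1.2,0],[1,0,0,0.4,0],[1,0,0,0.3,0],[1,0,0,0.3,0],[1,0,0,0.3,0],[1,0,0,0.3,0],[1,0,0,0.2,0],[1,0,0,0,0],[1,0,0,0,0]])

```text
clock: 9.6
ee_pos: [0.503, 0.1492, 0.0802]
tcp_rot: [0.987, 0.158, 0.0, -0.0]
contact_force: [-2.6, -0.2, 8.6]
opening: 0.009
grasp_force: 4.3
```

Call:
apply_moves(series=[[1,0,0,-4,0],[1,0,0,-4,0],[1,0,0,-4,0],[1,0,0,-4,0],[1,0,0,0,0],[1,0,0,0,0]])

```text
clock: 10.2
ee_pos: [0.503, 0.1492, 0.2403]
tcp_rot: [0.987, 0.158, 0.001, -0.0]
contact_force: [-0.8, 1.1, 0.2]
opening: 0.005
grasp_force: 0.0
```

```bash
python3 - <<'E'
from h import *
np.set_printoptions(precision=4,suppress=True)
save("scene","s5");a=cv2.imread("pics/s5.png");cv2.imwrite("pics/s5c.png",cv2.resize(a[110:220,190:360],None,fx=4,fy=4,interpolation=2))
for t in("rim1_top","rim2_top","rim3_top","rim4_top","box"):
    print(t,[(round(d["confidence"],2),w("scene",d["point"])) for d in env.look_for(t,"scene")[:3]])
E
```

```text
rim1_top []
rim2_top [(0.61, array([0.5852, 0.5069, 0.0374]))]
rim3_top [(0.58, array([0.585 , 0.1941, 0.0825]))]
rim4_top [(0.62, array([0.5058, 0.1416, 0.0819]))]
box [(0.63, array([0.5158, 0.1569, 0.0743]))]
```

View pics/s5c.png

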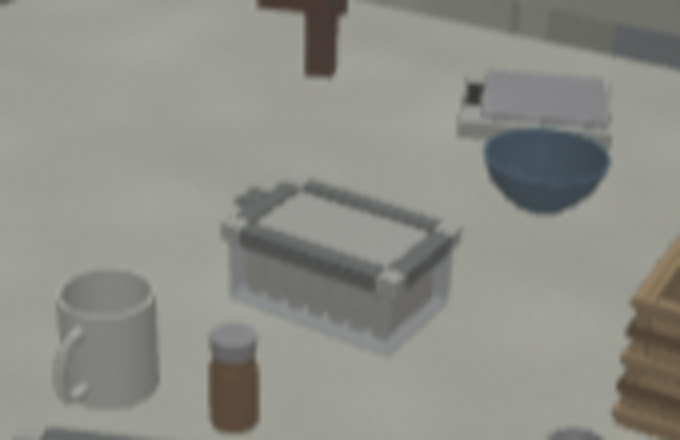

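All sections now look flush with the corners (crop 225–460, 185–290). Rims 3 and 4 read about 82 mm, down from about 90, and the box hasn't moved. Handing in.

```bash
python3 -c "
from rig import env
print(env.close_job())"
```

```text
the job is handed in; nothing more can be done
None
```

I pressed all four rim sections of the open box shut in the order 1–4, feeling firm contact at 80 mm on each; the box stayed in place, the arm was clear, and I handed in the job at about 10 s (no verdict was returned).

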